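Fetch the offcut from under the low riser with the reacher

TASK

A beech offcut has slid under the low slatted riser on the saw bench. Take the reacher by its grip and trigger, squeeze the trigger so that its jaws close on the offcut where it lies, draw it out held in the jaws and put it flat in the steel tray. Then lay the reacher down flat on the bench, clear of the riser and the tray, and leave the loose screwdriver, spanner and pencil where they are.

Things in the scene. Friction and masses are not known exactly. Their poses are not given: they have to be found in the camera images.
- offcut: Beech block 38 (x) x 70 (y) x 16 (z) mm, 20 to 45 g, lying on the bench under the riser, its long y axis within 0.25 rad of the riser's x axis. Origin: centre of its underside.
- riser: Low fixed plywood riser 150 (x) x 240 (y) mm, small tools on it. Origin: bench level, middle of its plan; open front at x = -75 mm, +x leads inward. 70 mm clear under a top of four 24 mm wide, 12 mm thick slats 18 mm apart; 204 mm clear between the side panels; at the back a stretcher from 40 mm up. Tools on top reach 122 mm.
- tray: Fixed open sheet-steel tray 120 (x) x 150 (y) x 25 mm high, walls and floor 4 mm, empty. Origin: centre of its underside, on the bench.
- reacher: Pistol-grip reacher lying on its side, 0.25 kg, 30 mm thick, 260 mm long. Origin: on its underside, midway between grip and trigger. +x: along the tube to the jaws. Black grip bar: x -29 to -7, y -60 to +52 mm. Tube axis at y = -48 mm, z 14; housing beside the squeeze reaches to y = -33 mm. Jaws swing in its xy plane. No pose while held: reckon from the grasp.
- trigger (a joint): Squeeze of the grey trigger bar (x +15 to +29, y -32 to +40, z 3 to 27 mm of the reacher) toward the grip, m: 0 released, 0.018 full. Squeezed width over grip and trigger 58 mm minus this. Spring 10 N at 0, 14 N at full: an opening of 55 mm holds the tool with its jaws still wide, letting go opens them.
- jaw_point (a point): Point of the reacher (x 214, y -48, z 0 mm) midway between the jaw pads, on its underside. Bring it to the offcut's middle.
- jaw_left: Left (+y) jaw: steel arm with a rubber pad 34 mm long, 22 high, 1.5 mm above the underside. Origin at its pivot, x 146, y -36 mm of the reacher. The gap between pads is 82 mm less about 3.9 mm per mm of trigger: 70 mm at 3, on the offcut's 38 mm at 11 to 12. Open, the jaws are 105 mm wide outside; tips at x 230 mm.
- jaw_right: Right (-y) jaw, mirror image of the left one; origin at its pivot, x 146, y -60 mm of the reacher. The trigger drives both jaws together.
- screwdriver_b: Loose bystander: blue-handled screwdriver 186 mm long beyond the rip fence; leave it alone. Origin: centre of its underside.
- spanner_13: Loose bystander: combination spanner 174 mm long beyond the rip fence; leave it alone. Origin: centre of its underside.
- pencil: Loose bystander: flat carpenter's pencil 178 mm long at the bench's left edge; leave it alone. Origin: centre of its underside.
Things that resemble listed ones, but are neither listed nor needed, are in the scene too. What is meant by the offcut is not yellow, and is the smaller of those in its own colour.

How it is judged:
By the outcome, as a careful person would: the job done as asked, in the order asked, and still so for the second after the job is handed in, with the robot touching nothing.
It also fails if it takes over 61 s, if anything falls off the work surface, if the arm or the gripper's body presses on something with over 40 N, if the wrist force passes 120 N, or if a joint passes its speed limit or range.

ROBOT

A 7-joint arm with a two-finger parallel gripper is mounted at the origin on a cart in front of the work surface, level with it; the furniture and walls round the work are solid. World frame = base frame: x ahead of the robot, y to its left, z up, the work surface at z = 0. Lengths are in m, angles in rad, forces in N, time in s.
With the tool pointing down it reaches from about 0.425 to 0.875 m from the base axis. Payload 4.7 kg.
Tool frame: the origin (TCP) lies on the mounting face of the last link; the fingertips stand 182 mm ahead of it and the grasp point (between the pads) lies ahead of it (ctrl.grip_point_offset is the z of the grasp point in the tool frame, in m); z points along the fingers, y is the line along which they close (so a half turn about z gives the same grasp; the last joint's range is limited). The gripper opens to 87 mm and grips with 3 to 60 N. Pads are 19 mm wide; open, the fingers measure 117 mm over their backs; the gripper's body (75 mm by 190 mm) begins 51 mm behind the grasp point.
Start: joints at [1.122, 0.321, -0.07, 1.45, 0.023, 1.371, -0.057], TCP at [0.29, -0.582, 0.405] pointing down, gripper open.
Joint ranges: [-2.86, 2.86], [-0.3, 2.09], [-1.38, 1.24], [0.06, 2.45], [-1.56, 4.7], [0.09, 2.05], [-2.69, 2.69]. Speed limits (rad/s): [2.57, 2.57, 3.14, 3.14, 3.14, 3.14, 3.14].

INTERFACE

Orientations are given as a rotation vector (axis times angle).
In Python, from bench import ctrl gives the robot as it stands.
- The arm moves only by the shell command python3 -m inch [FORCE], which reads ROWS from standard input. ROWS is one flat JSON list of numbers that holds 1 to 20 rows one after another, with no inner brackets; each row has 5 numbers: dx, dy, dz in parts of the range, where 1.0 means 0.75 m, then a turn about the tool's z in parts of the range, where 1.0 means 4 rad, then the opening from 0.0 (shut) to 1.0 (fully open); each row is the pose to reach, as a shift and turn from the pose commanded when the command began, along the tool's axes at that moment; what a row does not reach only later rows make up. A row lasts 1/10 s, in which the tool goes at most 0.05 m and 0.15 rad, less where a joint would pass 70% of its speed; a pose out of reach is approached as far as the arm can. The fingers move at their own pace and stop on an object; FORCE is the grip in N (left out, the last holds). Time passes only in rows, so rows that do not move let the fingers close. It prints the time, the measured TCP pose, the force, the opening and the grip force at its end. Shift and turn numbers lie between -1 and 1, and a call with a number outside is refused. Input that does not fit is refused with a message, and nothing moves.
- ctrl.get_state(): the state, without advancing time (a new reading comes with each control period).
- ctrl.get_image(name): name is "side" or "top"; returns (picture, depth): 384x512x3 uint8, red, green, blue; 384x512 float32, m along the optical axis (not along the pixel's ray), 0 where there is no reading.
- ctrl.camera_model(name): a dict with "vertical_fov" (degrees; the focal length in pixels is half the picture's height over the tangent of half this angle, whatever the lens; pixels are square), "cx", "cy" (the principal point, pixels), "rvec" (rotation vector, rad) and "tvec" (3), from world to camera coordinates, as OpenCV has them. Camera axes: x right, y down, z forward; pixel columns grow to the right and rows downward; lengths in m; the calibration is good to about 2 mm. A picture is of the moment at which its call begins. camera_model takes no time and is no camera call.
- ctrl.close_job(): hands the job in; it is judged then, once.
The state is a dict: "time": time; "joint_positions": joint angles; "qd": joint speeds; "joint_torque": joint torques, N m; "position": TCP position; "tool_rot": TCP orientation; "ft_force": force on the tool from outside, world axes, zero at the start; "torque": the same for the moment, N m; "grip_width": opening from 0.0 (shut) to 1.0 (fully open); "grip_force": force on a finger pad.
Only numpy, scipy, OpenCV 4.12 (cv2) and the standard library are available. Lean on these libraries where they do the work, as an engineer would, in place of code of your own. Each camera call takes 0.05 s, during which the arm holds its last target. There are 200 camera calls.

## Working session

There is one attempt and no reset: what is moved stays moved. The work goes in short steps, Python scripts to look and compute and a shell command to move; the robot and the scene stay as the last step left them, time stands still between calls to the robot, and variables do not carry over. Pictures are saved under pics/ and viewed, at most 13 in all, crops included, and the job is handed in when it is done.

```bash
ls; mkdir -p pics; cat > h.py <<'E'
import numpy as np, cv2
from bench import ctrl
from scipy.spatial.transform import Rotation as R
def cam(n):
    m=ctrl.camera_model(n); f=192/np.tan(np.radians(m["vertical_fov"])/2)
    return f,m["cx"],m["cy"],R.from_rotvec(m["rvec"]).as_matrix(),np.array(m["tvec"])
def ray(n,uv,z):
    f,cx,cy,Rm,t=cam(n); uv=np.atleast_2d(uv).astype(float)
    d=np.c_[(uv[:,0]-cx)/f,(uv[:,1]-cy)/f,np.ones(len(uv))]@Rm
    o=-Rm.T@t
    return o+d*((z-o[2])/d[:,2])[:,None]
def cloud(n,dep):
    f,cx,cy,Rm,t=cam(n); v,u=np.mgrid[:384,:512]
    p=np.stack([(u-cx)/f*dep,(v-cy)/f*dep,dep],-1)
    return (p-t)@Rm
def proj(n,P):
    f,cx,cy,Rm,t=cam(n); p=np.atleast_2d(P)@Rm.T+t
    return np.c_[f*p[:,0]/p[:,2]+cx,f*p[:,1]/p[:,2]+cy]
E
python3 - <<'E'
from h import *
for n in("top","side"):
    im,d=ctrl.get_image(n); np.savez(f"pics/{n}0.npz",im=im,d=d)
    cv2.imwrite(f"pics/{n}0.png",cv2.resize(im[:,:,::-1],(800,600)))
    m=ctrl.camera_model(n);print(m); f,cx,cy,Rm,t=cam(n);print(-Rm.T@t,(d==0).mean())
print(ctrl.get_state(),ctrl.grip_point_offset)
E
```

```text
pics
{'vertical_fov': 54.58430814234881, 'cx': 252.75887319645537, 'cy': 193.3130837575671, 'rvec': array([ 2.18380032, -2.20064611,  0.04026055]), 'tvec': array([-0.06248576,  0.55167636,  1.09853502])}
[ 0.49850477 -0.07835841  1.12266799] 0.00390625
{'vertical_fov': 44.31589636012825, 'cx': 257.74061633646556, 'cy': 196.50117122632693, 'rvec': array([ 2.0005736 , -0.10606923,  0.07167534]), 'tvec': array([-0.57154762,  0.04436681,  1.74841167])}
[ 0.39757469 -1.62141214  0.77365076] 0.022755940755208332
{'time': 0.1, 'joint_positions': array([ 1.12210253,  0.32175467, -0.07008308,  1.45156213,  0.02261865,
        1.37078857, -0.05691484]), 'qd': array([ 5.48139475e-04, -7.40045209e-04, -3.12558762e-04, -2.79735041e-03,
       -2.86255913e-04,  2.31166695e-03,  1.05884225e-05]), 'joint_torque': array([-3.79529301e-04, -4.92573094e+01, -4.06007599e-01, -3.13397563e+01,
       -6.40005595e-02,  3.95962363e-02,  9.05048273e-05]), 'position': array([ 0.29007884, -0.58147842,  0.40376225]), 'tool_rot': array([-3.05624731e+00, -7.20129635e-01,  7.91119518e-04]), 'ft_force': array([-0.20214487,  0.80870369, -0.39003922]), 'torque': array([-0.01724742, -0.00788801,  0.02263849]), 'grip_force': 0.0, 'grip_width': 0.9996883092026161} 0.1635
```

View pics/top0.png

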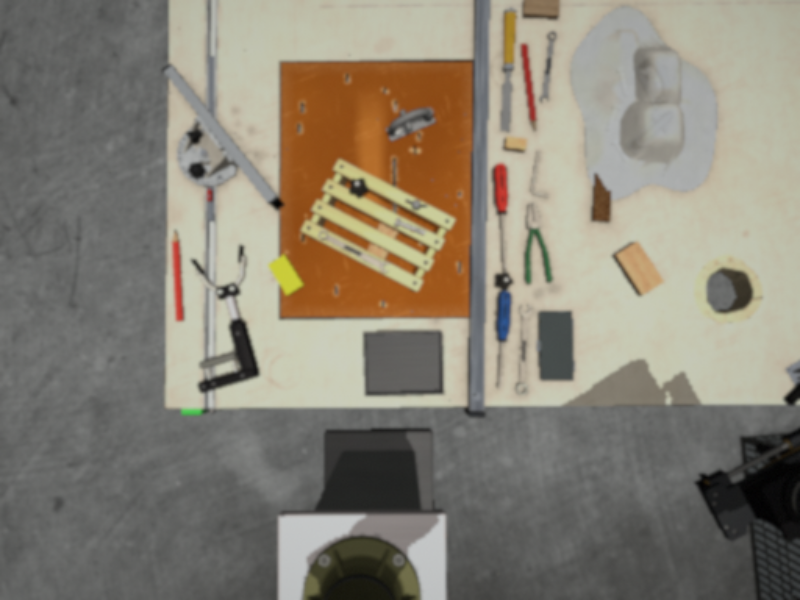

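View pics/side0.png

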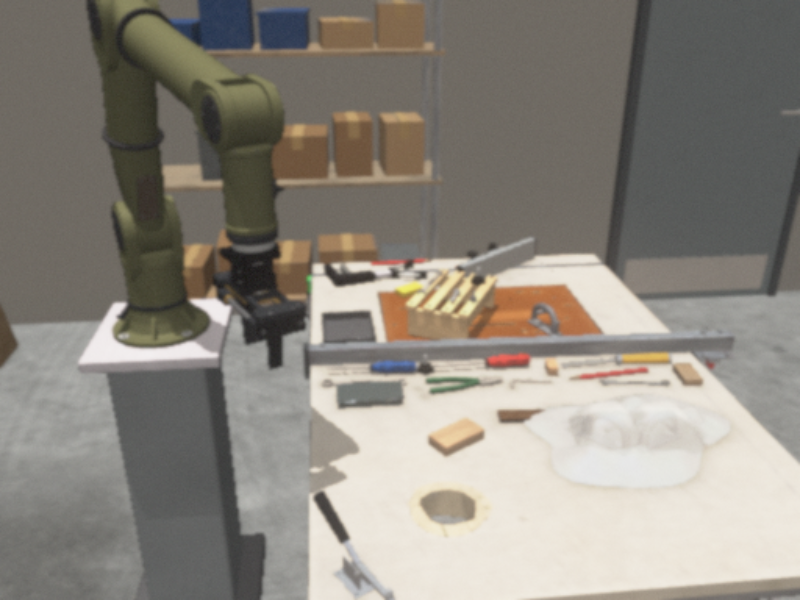

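Candidates for the offcut, as pixels in the 800x600 top view: beech piece seen between the riser slats (380,245), yellow block (286,274), large beech block (638,268), small brown scraps (514,145), (541,8) and (600,198). The reacher is at about (235,330), the steel tray at (403,362), and a similar dark plate beyond the fence at (556,345). I choose the piece under the riser and check it in a crop.

```bash
python3 - <<'E'
from h import *
z=np.load("pics/top0.npz");im,d=z["im"],z["d"]
c=im[90:265,100:312,::-1]
cv2.imwrite("pics/crop1.png",cv2.resize(c,None,fx=3.4,fy=3.4,interpolation=cv2.INTER_CUBIC))
P=cloud("top",d)
hsv=cv2.cvtColor(im,cv2.COLOR_RGB2HSV)
# riser slats by height 75-90mm
m=((P[...,2]>.074)&(P[...,2]<.09)).astype(np.uint8); m[:,:190]=0;m[:,295:]=0;m[:95]=0;m[190:]=0
v,u=np.nonzero(m);r=cv2.minAreaRect(P[v,u,:2].astype(np.float32));print("riser",r,len(v),cv2.boxPoints(r))
# tray
a=P[205:258,228:290];h=np.median(a[15:35,15:45,2]);print("tray floor h",h)
for (y0,x0,y1,x1) in[(205,225,258,290),(193,340,248,372)]:
    g=im[y0:y1,x0:x1].max(2)<110
    v,u=np.nonzero(g);p=P[y0:y1,x0:x1][v,u];print("dark",cv2.minAreaRect(p[:,:2].astype(np.float32)),np.percentile(p[:,2],[5,50,95]))
# reacher region heights
for px in[(135,247),(145,240),(155,235),(153,220),(150,205),(147,187),(127,170),(154,163),(137,232),(147,228)]:
    print(px,P[px[1],px[0]].round(3),im[px[1],px[0]],hsv[px[1],px[0]])
print("beech px",P[157,243],im[157,243],hsv[157,243], P[152,246],hsv[152,246],hsv[172,408],hsv[176,183])
E
```

```text
riser ((0.6891507506370544, -0.03559093177318573), (0.2403315305709839, 0.1503266543149948), 61.919986724853516) 2785 [[ 0.56627226 -0.10623243]
 [ 0.69890416 -0.17699182]
 [ 0.81202924  0.03505057]
 [ 0.67939734  0.10580996]]
tray floor h 0.003229484383124807
dark ((0.4384514391422272, -0.08087430149316788), (0.12018018960952759, 0.14534781873226166), 1.0809707641601562) [-0.00031261  0.00347432  0.02269644]
dark ((0.46690940856933594, -0.23936821520328522), (0.32203856110572815, 0.12428706139326096), 89.98278045654297) [0.01544922 0.0188841  0.02221519]
(135, 247) [0.396 0.279 0.03 ] [40 39 38] [15 13 40]
(145, 240) [0.416 0.25  0.029] [46 44 41] [18 28 46]
(155, 235) [0.43  0.222 0.025] [40 39 38] [15 13 40]
(153, 220) [0.474 0.228 0.025] [37 35 35] [ 0 14 37]
(150, 205) [0.518 0.239 0.02 ] [58 58 58] [ 0  0 58]
(147, 187) [0.572 0.247 0.023] [49 48 46] [20 16 49]
(127, 170) [0.625 0.313 0.006] [78 77 68] [27 33 78]
(154, 163) [0.644 0.229 0.016] [87 84 77] [21 29 87]
(137, 232) [0.439 0.276 0.024] [114 113 104] [ 27  22 114]
(147, 228) [0.451 0.245 0.028] [118 116 107] [ 25  24 118]
beech px [ 0.65069505 -0.0406758   0.07995569] [174 165 120] [ 25  79 174] [ 0.66436665 -0.04930514  0.08269779] [ 31  65 204] [ 16 112 196] [ 30 183 204]
```

View pics/crop1.png

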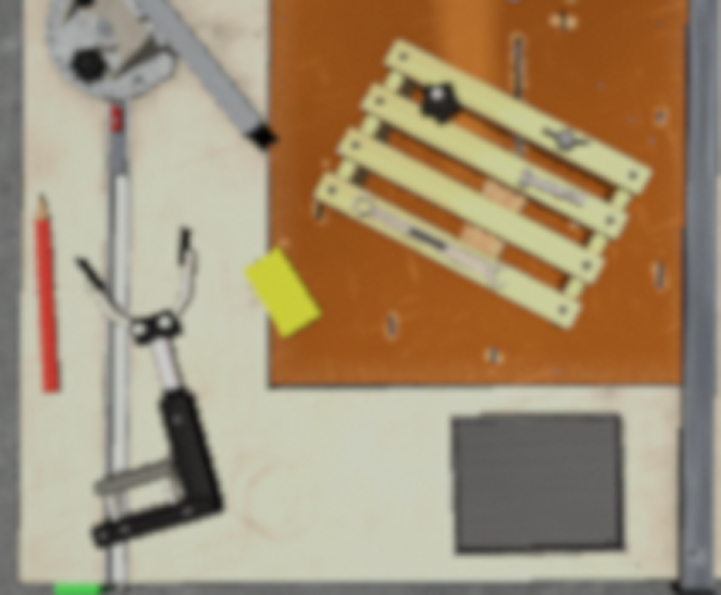

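The crop shows the beech piece in two slots, at crop pixels (480,240) and (503,195). It is under the riser and smaller than the other beech block, so it is the offcut. The reacher's grip bar is at (155,525), the trigger at (135,478) and the pivots at (140,330) and (172,320); the yellow block is at (283,292). Next I measure the poses.

```bash
python3 - <<'E'
from h import *
z=np.load("pics/top0.npz");im,d=z["im"],z["d"];P=cloud("top",d)
hsv=cv2.cvtColor(im,cv2.COLOR_RGB2HSV)
rc=np.array([.6892,-.0356]);a=-.4893
X=np.array([np.cos(a),np.sin(a)]);Y=np.array([-X[1],X[0]])
Q=ray("top",np.stack(np.meshgrid(np.arange(512),np.arange(384)),-1).reshape(-1,2),.016)[:,:2].reshape(384,512,2)
L=np.stack([(Q-rc)@X,(Q-rc)@Y],-1)
print("hsv orange",hsv[170,230],"slot",[(hsv[90+int(v/3.4),100+int(u/3.4)].tolist(),L[90+int(v/3.4),100+int(u/3.4)].round(3).tolist()) for u,v in[(480,240),(503,195),(520,252),(440,215)]])
m=(P[...,2]<.03)&(hsv[...,1]<175)&(hsv[...,2]>120)&(abs(L[...,0])<.09)&(abs(L[...,1])<.1)
n,lab,st,ce=cv2.connectedComponentsWithStats(m.astype(np.uint8))
for i in range(1,n):
    if st[i,4]>8:
        s=lab==i;l=L[s];print(st[i],"L min/max",l.min(0).round(3),l.max(0).round(3),"z",np.median(P[s][:,2]).round(4), hsv[s].mean(0).round(), cv2.minAreaRect(l.astype(np.float32)))
# reacher
def comp(mask,seed,zz):
    n,lab,st,ce=cv2.connectedComponentsWithStats(mask.astype(np.uint8))
    i=lab[seed[1],seed[0]];s=lab==i;v,u=np.nonzero(s)
    q=ray("top",np.c_[u,v],zz)[:,:2];return q,i,P[s]
V=hsv[...,2];w=np.zeros(V.shape,bool);w[155:260,115:170]=1
q,i,p=comp(w&(V>90)&(V<150)&(P[...,2]>.012),(137,232),.027);print("trigger",i,len(q),cv2.minAreaRect(q.astype(np.float32)),np.median(p[:,2]))
q,i,p=comp(w&(V<75)&(P[...,2]>.015),(135,247),.03);print("black",i,len(q),cv2.minAreaRect(q.astype(np.float32)),np.median(p[:,2]))
q,i,p=comp(w&(V<85)&(P[...,2]>.012),(147,187),.025);print("pivot",i,len(q),q.mean(0),cv2.minAreaRect(q.astype(np.float32)),np.median(p[:,2]))
c=im[150:255,110:180,::-1]
cv2.imwrite("pics/crop2.png",cv2.resize(c,None,fx=5.5,fy=5.5,interpolation=cv2.INTER_CUBIC))
c=im[115:185,185:290,::-1]
cv2.imwrite("pics/crop3.png",cv2.resize(c,None,fx=7,fy=7,interpolation=cv2.INTER_CUBIC))
E
```

```text
hsv orange [ 14 212 154] slot [([16, 109, 201], [-0.035, -0.015]), ([17, 106, 199], [0.008, -0.013]), ([13, 204, 150], [-0.031, -0.05]), ([14, 210, 153], [-0.033, 0.027])]
[232 125  48  25  85] L min/max [ 0.044 -0.099] [0.055 0.058] z -0.0009 [ 17. 128. 162.] ((0.04947226867079735, -0.020516157150268555), (0.15724799036979675, 0.010914002545177937), 89.90791320800781)
[213 132  60  31 165] L min/max [-0.001 -0.1  ] [0.017 0.099] z 0.0035 [ 17. 122. 173.] ((0.008326915092766285, -0.0005563497543334961), (0.19889995455741882, 0.017728831619024277), 89.91323852539062)
[206 144  60  32 169] L min/max [-0.045 -0.099] [-0.027  0.099] z 0.0022 [ 17. 122. 174.] ((-0.03610473498702049, -0.00017236173152923584), (0.19861151278018951, 0.018040131777524948), 89.9072494506836)
[263 152   9   6  15] L min/max [ 0.01  -0.089] [ 0.017 -0.062] z -0.0019 [ 15. 143. 142.] ((0.013366258703172207, -0.07568822801113129), (0.006718554999679327, 0.026778023689985275), 0.797928512096405)
[205 155  12   7  12] L min/max [-0.073  0.05 ] [-0.071  0.088] z 0.0 [ 15. 157. 152.] ((-0.07209961116313934, 0.06880461
[... 443 characters left out ...]
6, 0.030740169808268547), 0.8686230778694153)
[247 177  14   8  14] L min/max [-0.073 -0.099] [-0.071 -0.055] z -0.0004 [ 14. 154. 160.] ((-0.0723964273929596, -0.07666153460741043), (0.0013369129737839103, 0.04405582696199417), 0.9391044974327087)
trigger 13 113 ((0.44509947299957275, 0.26954224705696106), (0.017818039283156395, 0.06722350418567657), 15.084257125854492) 0.025265032262886764
black 4 521 ((0.45392102003097534, 0.25954973697662354), (0.10982917994260788, 0.11263857036828995), 16.90863609313965) 0.027593425275090924
pivot 3 45 [0.57258544 0.25067282] ((0.5752085447311401, 0.25047585368156433), (0.019258296117186546, 0.03742044419050217), 15.522165298461914) 0.023219441334659946
```

View pics/crop3.png

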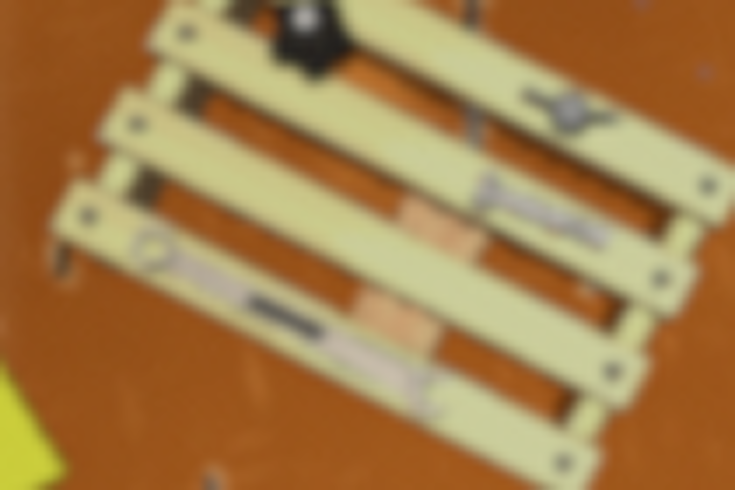

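```bash
cat >> h.py <<'E'
def to(px,py,hd,gz,q=None):
    """shift/turn (tool axes) so grasp point is at (px,py,gz), tool y along heading hd (mod pi)"""
    s=ctrl.get_state();Rt=R.from_rotvec(s["tool_rot"]).as_matrix()
    D=np.array([px,py,gz+ctrl.grip_point_offset])-s["position"]
    ty=Rt[:,1];cur=np.arctan2(ty[1],ty[0])
    dh=(hd-cur+np.pi/2)%np.pi-np.pi/2
    print("tool x,y",Rt[:,0].round(3),Rt[:,1].round(3),"z",Rt[:,2].round(3),"pos",s["position"].round(4),"t",s["time"],"j7",s["joint_positions"].round(2))
    print("heading tool y",cur.round(4),"turn about tool z",-dh.round(4),"alt",(-dh-np.sign(-dh)*np.pi).round(4),"shift tool",(Rt.T@D).round(4))
E
python3 - <<'E'
from h import *
z=np.load("pics/top0.npz");im,d=z["im"],z["d"];P=cloud("top",d)
hsv=cv2.cvtColor(im,cv2.COLOR_RGB2HSV)
rc=np.array([.6892,-.0356]);a=-.4893
X=np.array([np.cos(a),np.sin(a)]);Y=np.array([-X[1],X[0]])
v,u=np.nonzero((hsv[...,1]>85)&(hsv[...,1]<150)&(hsv[...,2]>175)&(hsv[...,0]<20)); k=(u>200)&(u<280)&(v>120)&(v<180);u,v=u[k],v[k]
l=ray("top",np.c_[u,v],.016)[:,:2]-rc;l=np.c_[l@X,l@Y];zz=P[v,u,2]
for lo,hi in((-.06,-.02),(-.02,.03),(.03,.07)):
    s=(l[:,0]>lo)&(l[:,0]<hi)
    if s.sum():
        b=np.polyfit(l[s,0],l[s,1],1);print(s.sum(),l[s].min(0),l[s].max(0),"mean",l[s].mean(0),"z",np.median(zz[s]))
to(.424,.2577,np.radians(15),.12)
E
```

```text
60 [-0.04566162 -0.11821112] [-0.02839404  0.00103477] mean [-0.03650497 -0.01773762] z 0.015378660707316087
55 [-0.01082414 -0.12026587] [0.01321135 0.13378899] mean [ 0.00564406 -0.01282187] z 0.015079714584750312
11 [ 0.04463191 -0.05097118] [0.04628308 0.05403205] mean [0.04531534 0.03002788] z -0.0007128846467237251
tool x,y [ 0.895  0.446 -0.   ] [ 0.446 -0.895 -0.002] z [-0.001  0.001 -1.   ] pos [ 0.2901 -0.5815  0.4038] t 0.1 j7 [ 1.12  0.32 -0.07  1.45  0.02  1.37 -0.06]
heading tool y -1.108 turn about tool z -1.3698 alt 1.7718 shift tool [ 0.4945 -0.6909  0.1214]
```

View pics/crop2.png

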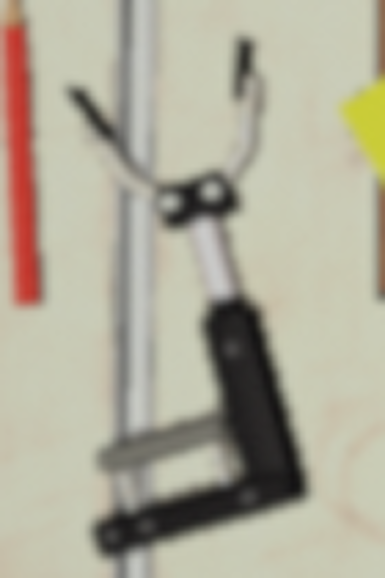

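The crop shows the grip bar from (97,537) to (303,490), the trigger from (100,457) to (225,425), the pivots at (170,203) and (210,190), and the pads at (90,110) and (245,70). The jaws are open. I start moving and refine the poses meanwhile.

Careful with the scale: shifts go in shares of 0.75 m and turns go in shares of 4 rad. That gives: -0.69 m is -0.92, 0.48 m is 0.64, -1.37 rad is -0.3425.

```bash
echo '[0.0533,-0.04,0,-0.015,1,0.1067,-0.08,0.0133,-0.03,1,0.16,-0.12,0.0267,-0.0475,1,0.2133,-0.16,0.0267,-0.065,1,0.2667,-0.2,0.04,-0.0825,1,0.32,-0.24,0.04,-0.1,1,0.3733,-0.28,0.0533,-0.1175,1,0.4267,-0.32,0.0533,-0.135,1,0.48,-0.36,0.0667,-0.1525,1,0.5067,-0.4133,0.08,-0.17,1,0.5267,-0.4733,0.0933,-0.1875,1,0.5467,-0.5333,0.1067,-0.205,1,0.5667,-0.5933,0.12,-0.2225,1,0.5867,-0.6533,0.1333,-0.24,1,0.6,-0.7133,0.1467,-0.2575,1,0.6133,-0.7733,0.16,-0.275,1,0.6267,-0.8267,0.16,-0.2925,1,0.64,-0.8667,0.16,-0.31,1,0.6533,-0.9067,0.16,-0.3275,1,0.6593,-0.92,0.16,-0.3425,1]' | python3 -m inch 30
python3 - <<'E'
from h import *
z=np.load("pics/top0.npz");im,d=z["im"],z["d"];P=cloud("top",d)
hsv=cv2.cvtColor(im,cv2.COLOR_RGB2HSV)
rc=np.array([.6892,-.0356]);a=-.4893
X=np.array([np.cos(a),np.sin(a)]);Y=np.array([-X[1],X[0]])
m=(hsv[...,1]>85)&(hsv[...,1]<160)&(hsv[...,2]>165)&(hsv[...,0]<21)&(P[...,2]>.008)&(P[...,2]<.022)
v,u=np.nonzero(m); k=(u>225)&(u<270)&(v>130)&(v<175);u,v=u[k],v[k]
l=ray("top",np.c_[u,v],.016)[:,:2]-rc;l=np.c_[l@X,l@Y]
ms=[]
for lo,hi in((-.06,-.02),(-.02,.03),(.03,.07)):
    s=(l[:,0]>lo)&(l[:,0]<hi)
    if s.sum(): print(s.sum(),l[s].min(0),l[s].max(0),"mean",l[s].mean(0),cv2.minAreaRect(l[s].astype(np.float32)))
T={(97,537):0,(303,490):0,(170,203):.028,(210,190):.028,(252,495):.03,(232,345):.03,(112,540):.03,(148,525):.03}
for (x,y),zz in T.items(): print((x,y),ray("top",(110+(x+.5)/5.5-.5,150+(y+.5)/5.5-.5),zz or .03)[0][:2].round(4))
to(.424,.2577,np.radians(15),.12)
E
```

```text
time: 2.1
position: [0.4232, 0.2597, 0.2848]
tool_rot: [-1.902, -2.499, -0.002]
ft_force: [-0.1, -0.4, -1.0]
grip_width: 1.0
grip_force: 0.0
72 [-0.04350414 -0.03527676] [-0.02711279  0.00243526] mean [-0.03563715 -0.01601008] ((-0.03518011420965195, -0.01637893356382847), (0.016108304262161255, 0.03759114816784859), 0.8921338319778442)
59 [ 0.00085221 -0.03305762] [0.01431342 0.00471352] mean [ 0.0071945  -0.01388614] ((0.007794820703566074, -0.014133436605334282), (0.013464001938700676, 0.037659186869859695), 0.8215152025222778)
(97, 537) [0.3951 0.3021]
(303, 490) [0.4193 0.1922]
(170, 203) [0.5733 0.265 ]
(210, 190) [0.5801 0.2434]
(252, 495) [0.4168 0.2194]
(232, 345) [0.4968 0.2306]
(112, 540) [0.3935 0.2941]
(148, 525) [0.4013 0.2749]
tool x,y [-0.267  0.964  0.002] [ 0.964  0.267 -0.   ] z [-0.     0.002 -1.   ] pos [0.4232 0.2597 0.2848] t 2.1 j7 [ 0.22  0.17 -0.88  1.95  0.15  1.09 -0.45]
heading tool y 0.2698 turn about tool z 0.008 alt -3.1336 shift tool [-0.0022  0.0003  0.0013]
```

To row units: 0.1005 m is 0.134, -0.01 m is -0.0133, 0.005 rad is 0.0013.

```bash
echo '[-0.0133,0.0013,0.04,0.0013,1,-0.0133,0.0013,0.08,0.0013,1,-0.0133,0.0013,0.1133,0.0013,1,-0.0133,0.0013,0.1333,0.0013,1,-0.0133,0.0013,0.134,0.0013,1,-0.0133,0.0013,0.134,0.0013,0.8,-0.0133,0.0013,0.134,0.0013,0.63,-0.0133,0.0013,0.134,0.0013,0.63,-0.0133,0.0013,0.134,0.0013,0.63]' | python3 -m inch 40
```

```text
time: 3.0
position: [0.4283, 0.247, 0.1844]
tool_rot: [1.918, 2.487, 0.0]
ft_force: [1.6, -0.1, 0.1]
grip_width: 0.723
grip_force: 0.0
```

```bash
echo '[0,0,0,0,0.63,0,0,0,0,0.63,0,0,0,0,0.63,0,0,0,0,0.63]' | python3 -m inch 40; python3 -c "
from h import *
to(.4283,.247,0,.04)"
```

```text
time: 3.4
position: [0.4276, 0.2471, 0.1843]
tool_rot: [-1.918, -2.488, 0.003]
ft_force: [-3.4, -1.7, 4.7]
grip_width: 0.635
grip_force: 12.5
tool x,y [-0.254  0.967 -0.001] [ 0.967  0.254 -0.002] z [-0.001 -0.001 -1.   ] pos [0.4276 0.2471 0.1843] t 3.4 j7 [ 0.15  0.33 -0.81  2.03  0.3   0.9  -0.56]
heading tool y 0.2571 turn about tool z 0.2571 alt -2.8845 shift tool [-0.0003  0.0006 -0.0192]
```

To row units: -0.067 m is -0.0893, -0.06 m is -0.08, 0.857 rad is 0.2143.

```bash
echo '[0,0,-0.0133,0,0.63,0,0,-0.04,0,0.63,0,0,-0.0667,0,0.63,0,0,-0.08,0.0125,0.63,-0.0133,-0.004,-0.08,0.0375,0.63,-0.0267,-0.008,-0.08,0.0675,0.63,-0.04,-0.0133,-0.08,0.0975,0.63,-0.0533,-0.0187,-0.08,0.1275,0.63,-0.0667,-0.0267,-0.08,0.1575,0.63,-0.08,-0.032,-0.08,0.185,0.63,-0.0893,-0.0373,-0.08,0.205,0.63,-0.0893,-0.0373,-0.08,0.2143,0.63,-0.0893,-0.0373,-0.08,0.2143,0.63,-0.0893,-0.0373,-0.08,0.2143,0.63]' | python3 -m inch
python3 - <<'E'
from h import *
ims=[]
for n in("top","side"):
    im,d=ctrl.get_image(n); np.savez(f"pics/{n}1.npz",im=im,d=d); ims.append(im)
a=cv2.resize(ims[0][90:270,100:300,::-1],(400,360),interpolation=cv2.INTER_CUBIC)
b=cv2.resize(ims[1][140:240,180:340,::-1],(400,250),interpolation=cv2.INTER_CUBIC)
cv2.imwrite("pics/c4.png",np.hstack([a,cv2.copyMakeBorder(b,0,110,0,0,cv2.BORDER_CONSTANT)]))
to(.4175,.175,-.6,.081)
E
```

```text
time: 4.8
position: [0.4181, 0.1754, 0.2444]
tool_rot: [2.778, 1.468, 0.001]
ft_force: [-0.2, 0.4, -2.5]
grip_width: 0.632
grip_force: 10.7
tool x,y [0.564 0.826 0.   ] [ 0.826 -0.564  0.   ] z [ 0.  0. -1.] pos [0.4181 0.1755 0.2443] t 4.9 j7 [ 0.26  0.1  -0.73  2.08  0.08  0.99 -1.12]
heading tool y -0.5988 turn about tool z 0.0012 alt -3.1404 shift tool [-0.0007 -0.0002 -0.0002]
```

View pics/c4.png

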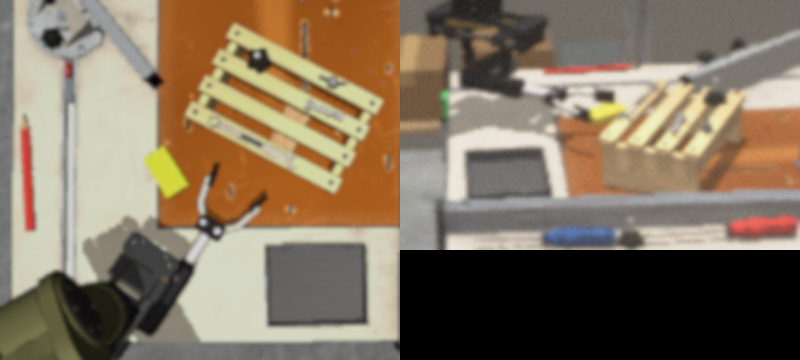

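The picture shows the reacher held about 60 mm up. Its pivots are at (210,228) and its pads at (213,175) and (260,200), pointing at the riser's front. I measure the jaws against the reckoned pose.

```bash
python3 - <<'E'
from h import *
z=np.load("pics/top1.npz");im,d=z["im"],z["d"];P=cloud("top",d)
hsv=cv2.cvtColor(im,cv2.COLOR_RGB2HSV);V=hsv[...,2]
m=((V<95)&(P[...,2]>.045)&(P[...,2]<.12)).astype(np.uint8);m[:165]=0;m[210:]=0;m[:,:192]=0;m[:,240:]=0
n,lab,st,ce=cv2.connectedComponentsWithStats(m,connectivity=8)
s=ctrl.get_state();hd=-.5988;X=np.array([np.cos(hd),np.sin(hd)]);Y=np.array([-X[1],X[0]])
for i in range(1,n):
    if st[i,4]<5: continue
    k=lab==i;v,u=np.nonzero(k);zz=np.median(P[k][:,2]);q=ray("top",np.c_[u,v],zz)[:,:2]-s["position"][:2]
    l=np.c_[q@X,q@Y];print(st[i],"z",zz.round(4),np.percentile(P[k][:,2],[10,90]).round(3),"ctr",l.mean(0).round(4),"min",l.min(0).round(4),"max",l.max(0).round(4))
# tube
for u in range(100,240,6):
    pass
m=((P[...,2]>.06)&(P[...,2]<.11));m[:165]=0;m[:,:185]=0;m[:,245:]=0
v,u=np.nonzero(m);q=P[v,u];l=np.c_[(q[:,:2]-s["position"][:2])@X,(q[:,:2]-s["position"][:2])@Y]
for lo in np.arange(.06,.24,.02):
    k=(l[:,0]>lo)&(l[:,0]<lo+.02)
    if k.sum():print(lo.round(2),k.sum(),"y",l[k,1].min().round(4),l[k,1].max().round(4),"med",np.median(l[k,1]).round(4),"z",np.median(q[k,2]).round(4))
E
```

```text
[205 172   4  11  22] z 0.0781 [0.067 0.083] ctr [0.2102 0.0074] min [0.1958 0.0022] max [0.2239 0.0119]
[225 188   8   7  17] z 0.0825 [0.078 0.085] ctr [ 0.2133 -0.0684] min [ 0.1992 -0.0725] max [ 0.2241 -0.064 ]
[198 198  14  12  60] z 0.0816 [0.08  0.084] ctr [ 0.1453 -0.0306] min [ 0.1354 -0.0487] max [ 0.1564 -0.0136]
0.06 54 y -0.0473 -0.0268 med -0.0389 z 0.086
0.08 51 y -0.0449 -0.02 med -0.0333 z 0.08
0.1 44 y -0.0397 -0.0233 med -0.0321 z 0.0794
0.12 63 y -0.0505 -0.0116 med -0.032 z 0.0814
0.14 108 y -0.0594 -0.0025 med -0.0315 z 0.0816
0.16 48 y -0.0673 0.0077 med -0.0297 z 0.0769
0.18 55 y -0.0735 0.0144 med 0.0023 z 0.0764
0.2 43 y -0.0742 0.0141 med 0.0049 z 0.0794
0.22 10 y -0.0729 0.0129 med -0.0696 z 0.0788
```

To row units: 0.057 m is 0.076, -0.051 m is -0.068, -0.159 rad is -0.0398.

```bash
echo '[0,0,0.0333,0,0.63,0,0,0.06,0,0.63,0,0,0.0733,0,0.63,-0.0133,0.0147,0.076,-0.0075,0.63,-0.0333,0.036,0.076,-0.02,0.63,-0.0507,0.0533,0.076,-0.03,0.63,-0.068,0.072,0.076,-0.0398,0.63,-0.068,0.072,0.076,-0.0398,0.63,-0.068,0.072,0.076,-0.0398,0.63]' | python3 -m inch
python3 - <<'E'
from h import *
im,d=ctrl.get_image("top"); np.savez("pics/top2.npz",im=im,d=d)
cv2.imwrite("pics/c5.png",cv2.resize(im[100:230,150:320,::-1],None,fx=4.5,fy=4.5,interpolation=cv2.INTER_CUBIC))
to(.4885,.0774,-.44,.024)
E
```

```text
time: 5.8
position: [0.4341, 0.1028, 0.1875]
tool_rot: [-2.654, -1.68, -0.001]
ft_force: [-0.6, 0.7, -2.1]
grip_width: 0.632
grip_force: 10.7
tool x,y [0.427 0.904 0.001] [ 0.904 -0.427  0.   ] z [ 0.     0.001 -1.   ] pos [0.4339 0.1034 0.1875] t 5.85 j7 [ 0.36  0.18 -0.69  2.14  0.15  0.86 -0.86]
heading tool y -0.4409 turn about tool z -0.0009 alt 3.1407 shift tool [-0.0002  0.0604 -0.    ]
```

View pics/c5.png

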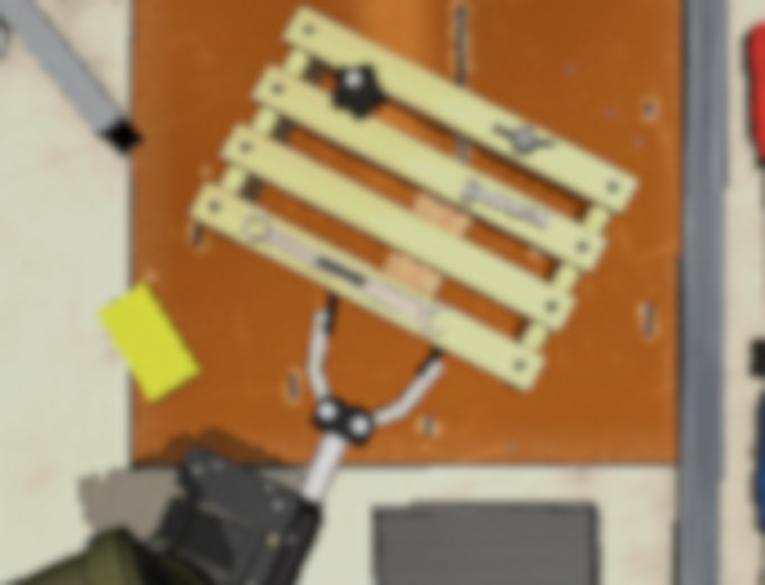

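The jaws straddle the offcut's line, with the left pad at (333,310), the right pad at (437,350) and the offcut at (410,275). I go in and squeeze.

To row units: 0.058 m is 0.0773, 0.055 m is 0.0733.

```bash
echo '[0,0.02,0,0,0.63,0,0.04,0,0,0.63,0,0.06,0,0,0.63,0,0.0733,0,0,0.63,0,0.0773,0,0,0.63,0,0.0773,0,0,0.63,0,0.0773,0,0,0.6,0,0.0773,0,0,0.57,0,0.0773,0,0,0.54,0,0.0773,0,0,0.5,0,0.0773,0,0,0.45,0,0.0773,0,0,0.45,0,0.0773,0,0,0.45,0,0.0773,0,0,0.45]' | python3 -m inch 40
```

```text
time: 7.25
position: [0.4864, 0.0779, 0.1873]
tool_rot: [2.653, 1.682, 0.0]
ft_force: [-0.6, -0.3, -1.9]
grip_width: 0.526
grip_force: 39.9
```

Careful with the scale: shifts go in shares of 0.75 m and turns go in shares of 4 rad. That gives: -0.103 m is -0.1373, -0.1 m is -0.1333, 0.159 rad is 0.0398.

```bash
echo '[0,0,-0.0053,0,0.45,0,-0.0107,-0.008,0,0.45,0,-0.0293,-0.008,0,0.45,0,-0.0507,-0.008,0,0.45,0,-0.0693,-0.008,0,0.45,0.0053,-0.0827,-0.008,0.0025,0.45,0.02,-0.0933,-0.008,0.0088,0.45,0.04,-0.108,-0.008,0.0188,0.45,0.06,-0.1227,-0.008,0.0288,0.45,0.0733,-0.1333,-0.008,0.0363,0.45,0.0787,-0.1373,-0.008,0.0398,0.45,0.0787,-0.1373,-0.008,0.0398,0.45,0.0787,-0.1373,-0.0267,0.0398,0.45,0.0787,-0.1373,-0.0533,0.0398,0.45,0.0787,-0.1373,-0.0733,0.0398,0.45,0.0787,-0.1373,-0.08,0.0398,0.45,0.0787,-0.1373,-0.08,0.0398,0.45]' | python3 -m inch 40
python3 - <<'E'
from h import *
im,d=ctrl.get_image("top"); np.savez("pics/top3.npz",im=im,d=d)
im2,d2=ctrl.get_image("side"); np.savez("pics/side3.npz",im=im2,d=d2)
a=cv2.resize(im[120:250,150:320,::-1],(510,390),interpolation=cv2.INTER_CUBIC)
b=cv2.resize(im2[150:230,200:300,::-1],(290,232),interpolation=cv2.INTER_CUBIC)
cv2.imwrite("pics/c6.png",np.hstack([a,cv2.copyMakeBorder(b,0,158,0,0,cv2.BORDER_CONSTANT)]))
to(.4865,.133,-np.pi/2,.1)
P=cloud("top",d)
# jaw/offcut clump
hsv=cv2.cvtColor(im,cv2.COLOR_RGB2HSV)
m=(hsv[...,1]>85)&(hsv[...,1]<160)&(hsv[...,2]>150)&(hsv[...,0]<21)&(P[...,2]>.05)&(P[...,2]<.11)
v,u=np.nonzero(m);k=(u>190)&(u<245)&(v>165)&(v<215);print(k.sum(),np.median(P[v,u,2][k]))
q=ray("top",np.c_[u,v][k],np.median(P[v,u,2][k]))[:,:2];print(cv2.minAreaRect(q.astype(np.float32)))
E
```

```text
time: 8.95
position: [0.4189, 0.1747, 0.2484]
tool_rot: [2.778, 1.463, 0.003]
ft_force: [0.5, 0.8, -2.5]
grip_width: 0.523
grip_force: 39.9
tool x,y [ 0.565  0.825 -0.001] [ 0.825 -0.565 -0.   ] z [-0.    -0.001 -1.   ] pos [0.4182 0.1747 0.247 ] t 9.05 j7 [ 0.27  0.1  -0.74  2.08  0.08  0.99 -1.12]
heading tool y -0.6006 turn about tool z 0.9702 alt -2.1714 shift tool [ 0.0042  0.0799 -0.0166]
343 0.07571074580377446
((0.5906646251678467, 0.016824018210172653), (0.05727660283446312, 0.10682116448879242), 37.21615982055664)
```

View pics/c6.png

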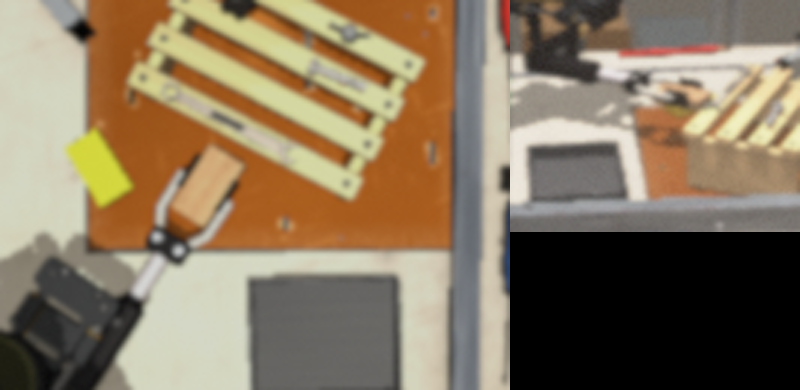

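The offcut is held in the jaws at (208,187), clear of the riser and raised. I compute the tray move.

```bash
python3 - <<'E'
from h import *
s=ctrl.get_state();p=s["position"];hd=-.6006
o=ray("top",(150+208.5/3-.5,120+187.5/3-.5),.0765)[0]
X=np.array([np.cos(hd),np.sin(hd)]);Y=np.array([-X[1],X[0]])
l=np.array([(o[:2]-p[:2])@X,(o[:2]-p[:2])@Y]);print("offcut rel",l,o)
h=-np.pi/2;Xh=np.array([np.cos(h),np.sin(h)]);Yh=np.array([-Xh[1],Xh[0]])
t=np.array([.4385,-.060])-l[0]*Xh-l[1]*Yh;print("tcp",t,np.hypot(*t));to(*t,h,.1)
# tray inner check from original top
z=np.load("pics/top0.npz");im,d=z["im"],z["d"];P=cloud("top",d)
m=(P[...,2]>.017)&(P[...,2]<.035);m[:200]=0;m[265:]=0;m[:,:222]=0;m[:,295:]=0
v,u=np.nonzero(m);q=ray("top",np.c_[u,v],.025)[:,:2];print(len(q),np.percentile(q,[1,99],axis=0))
E
```

```text
offcut rel [ 0.2172776  -0.02938691] [0.5808649  0.02762573 0.0765    ]
tcp [0.46788691 0.1572776 ] 0.4936136178642864
tool x,y [ 0.565  0.825 -0.001] [ 0.825 -0.565 -0.   ] z [-0.    -0.001 -1.   ] pos [0.4182 0.1747 0.247 ] t 9.05 j7 [ 0.27  0.1  -0.74  2.08  0.08  0.99 -1.12]
heading tool y -0.6006 turn about tool z 0.9702 alt -2.1714 shift tool [ 0.0137  0.0508 -0.0166]
250 [[ 0.37550489 -0.15491977]
 [ 0.49533389 -0.00513689]]
```

To row units: 0.05 m is 0.0667, 0.006 m is 0.008, 0.97 rad is 0.2425.

```bash
echo '[0,0,-0.0067,0.015,0.45,0,0,-0.0067,0.0425,0.45,0,0,-0.0067,0.0725,0.45,0,0,-0.0067,0.1025,0.45,0.0027,0.0093,-0.0067,0.1325,0.45,0.0053,0.0213,-0.0067,0.1625,0.45,0.008,0.0347,-0.0067,0.1925,0.45,0.012,0.048,-0.0067,0.2175,0.45,0.016,0.0587,-0.0067,0.235,0.45,0.016,0.0667,-0.0067,0.2425,0.45,0.016,0.0667,-0.0067,0.2425,0.45,0.016,0.0667,-0.0067,0.2425,0.45]' | python3 -m inch 40
python3 - <<'E'
from h import *
im,d=ctrl.get_image("top"); np.savez("pics/top4.npz",im=im,d=d)
im2,d2=ctrl.get_image("side"); np.savez("pics/side4.npz",im=im2,d=d2)
a=cv2.resize(im[180:265,170:300,::-1],(520,340),interpolation=cv2.INTER_CUBIC)
b=cv2.resize(im2[150:230,180:270,::-1],(280,249),interpolation=cv2.INTER_CUBIC)
cv2.imwrite("pics/c7.png",np.hstack([a,cv2.copyMakeBorder(b,0,91,0,0,cv2.BORDER_CONSTANT)]))
to(.467,.157,-np.pi/2,.1)
E
```

```text
time: 10.25
position: [0.466, 0.1568, 0.2517]
tool_rot: [3.141, 0.003, -0.002]
ft_force: [-0.4, 0.6, -2.9]
grip_width: 0.524
grip_force: 39.9
tool x,y [ 1.     0.002 -0.001] [ 0.002 -1.     0.   ] z [-0.001 -0.    -1.   ] pos [0.4659 0.1571 0.252 ] t 10.35 j7 [ 0.22  0.17 -0.64  1.99  0.12  1.02 -2.05]
heading tool y -1.5687 turn about tool z 0.0021 alt -3.1395 shift tool [ 0.0011  0.0001 -0.0115]
```

View pics/c7.png

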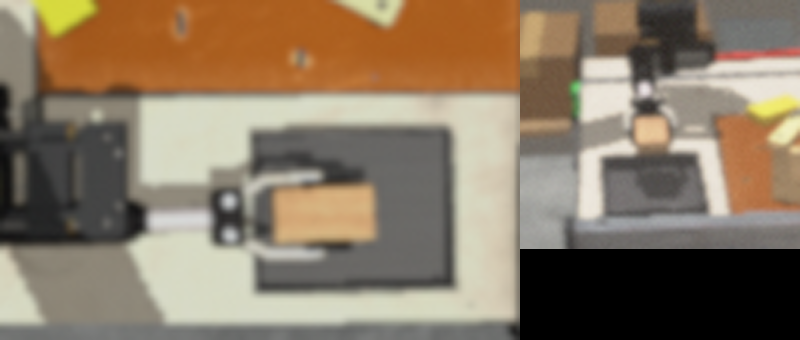

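The offcut hangs over the tray: the offcut is at (325,213), the tray spans (252..452, 128..288), and the pivots at (228,215) are just outside the wall. I lower in steps, watching the force.

To row units: 0.042 m is 0.056, 0.03 m is 0.04.

```bash
echo '[0,0,0.02,0,0.45,0,0,0.04,0,0.45,0,0,0.0507,0,0.45,0,0,0.056,0,0.45,0,0,0.056,0,0.45]' | python3 -m inch 40; echo '[0,0,0.004,0,0.45,0,0,0.004,0,0.45]' | python3 -m inch 40 | sed -n '2p;4p'; echo '[0,0,0.004,0,0.45,0,0,0.004,0,0.45]' | python3 -m inch 40| sed -n '2p;4p'
```

```text
time: 10.85
position: [0.4661, 0.1569, 0.2096]
tool_rot: [3.141, 0.002, -0.002]
ft_force: [0.5, -0.4, -2.6]
grip_width: 0.518
grip_force: 39.9
position: [0.4665, 0.1569, 0.2073]
ft_force: [-0.0, 0.7, -3.1]
position: [0.4664, 0.1568, 0.2041]
ft_force: [0.2, 0.1, -3.7]
```

To row units: 0.002 m is 0.0027.

```bash
echo '[0,0,0.0027,0,0.45,0,0,0.0027,0,0.45]' | python3 -m inch 40 | sed -n '2p;4p'; echo '[0,0,0.0027,0,0.45,0,0,0.0027,0,0.45]' | python3 -m inch 40| sed -n '2p;4,6p'
```

```text
position: [0.4663, 0.1568, 0.202]
ft_force: [-0.8, 0.5, -2.6]
position: [0.4665, 0.1569, 0.2003]
ft_force: [-0.1, 0.2, -0.7]
grip_width: 0.524
grip_force: 39.9
```

To row units: -0.06 m is -0.08, -0.045 m is -0.06.

```bash
echo '[0,0,-0.0013,0,0.53,0,0,-0.0013,0,0.54,0,0,-0.0013,0,0.55,0,0,-0.0013,0,0.56,0,0,-0.0013,0,0.57,0,0,-0.0013,0,0.58,0,0,-0.0013,0,0.58,0,0,-0.0013,0,0.58,0,0,-0.0267,0,0.58,0,0,-0.06,0,0.58,0,0,-0.08,0,0.6,0,0,-0.08,0,0.63,0,0,-0.08,0,0.63]' | python3 -m inch 40
python3 - <<'E'
from h import *
im,d=ctrl.get_image("top"); np.savez("pics/top5.npz",im=im,d=d);P=cloud("top",d)
hsv=cv2.cvtColor(im,cv2.COLOR_RGB2HSV)
m=(hsv[...,1]>85)&(hsv[...,2]>130)&(hsv[...,0]<21);m[:212]=0;m[255:]=0;m[:,:228]=0;m[:,290:]=0
v,u=np.nonzero(m);q=ray("top",np.c_[u,v],.02)[:,:2];print(len(q),cv2.minAreaRect(q.astype(np.float32)),np.percentile(P[v,u,2],[5,25,50,75,95]).round(4))
cv2.imwrite("pics/c8.png",cv2.resize(im[100:265,110:300,::-1],(760,660)[:2] if 0 else (684,594),interpolation=cv2.INTER_CUBIC))
E
```

```text
time: 12.95
position: [0.4663, 0.1568, 0.2599]
tool_rot: [3.141, 0.001, 0.0]
ft_force: [-0.3, -0.0, -3.1]
grip_width: 0.629
grip_force: 10.7
312 ((0.43803396821022034, -0.05928530916571617), (0.06795885413885117, 0.0382465124130249), 89.61931610107422) [0.0105 0.0176 0.0192 0.0206 0.0228]
```

View pics/c8.png

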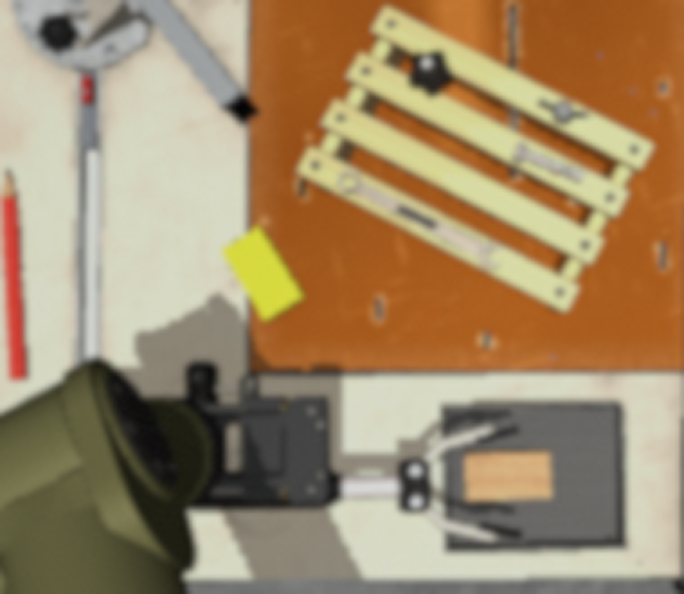

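The offcut lies flat in the tray at (508,475); its top is at z = 0.019 and it measures 68x38 mm. The jaws are open above it. I take the reacher back to its old place on the left.

To row units: -0.09 m is -0.12, -0.075 m is -0.1, -1.826 rad is -0.4565.

```bash
echo '[-0.0067,-0.02,-0.0133,0,0.63,-0.016,-0.0467,-0.02,0,0.63,-0.0293,-0.0733,-0.02,0,0.63,-0.04,-0.1,-0.02,-0.0125,0.63,-0.0516,-0.12,-0.02,-0.0375,0.63,-0.0516,-0.12,-0.02,-0.07,0.63,-0.0516,-0.12,-0.02,-0.1025,0.63,-0.0516,-0.12,-0.02,-0.135,0.63,-0.0516,-0.12,-0.02,-0.1675,0.63,-0.0516,-0.12,-0.02,-0.2,0.63,-0.0516,-0.12,-0.02,-0.2325,0.63,-0.0516,-0.12,-0.02,-0.265,0.63,-0.0516,-0.12,-0.02,-0.2975,0.63,-0.0516,-0.12,-0.02,-0.33,0.63,-0.0516,-0.12,-0.02,-0.3625,0.63,-0.0516,-0.12,-0.02,-0.3925,0.63,-0.0516,-0.12,-0.02,-0.4225,0.63,-0.0516,-0.12,-0.02,-0.445,0.63,-0.0516,-0.12,-0.02,-0.4565,0.63,-0.0516,-0.12,-0.02,-0.4565,0.63]' | python3 -m inch 40; python3 -c "
from h import *
to(.4276,.2471,.257,.0215)"
```

```text
time: 15.0
position: [0.4269, 0.2477, 0.275]
tool_rot: [-1.916, -2.489, 0.001]
ft_force: [0.7, 0.4, -3.1]
grip_width: 0.636
grip_force: 10.6
tool x,y [-0.256  0.967  0.   ] [ 0.967  0.256 -0.001] z [-0.001  0.    -1.   ] pos [0.4269 0.2477 0.275 ] t 15.0 j7 [ 0.28  0.19 -0.93  1.96  0.17  1.07 -0.46]
heading tool y 0.2588 turn about tool z 0.0018 alt -3.1398 shift tool [-0.0008  0.0006  0.09  ]
```

To row units: 0.09 m is 0.12, 0.089 m is 0.1187.

```bash
echo '[0,0,0.04,0,0.63,0,0,0.08,0,0.63,0,0,0.1067,0,0.63,0,0,0.1147,0,0.63,0,0,0.1173,0,0.63,0,0,0.1187,0,0.63,0,0,0.12,0,0.63,0,0,0.12,0,0.63]' | python3 -m inch
```

```text
time: 15.8
position: [0.428, 0.247, 0.186]
tool_rot: [1.919, 2.486, 0.002]
ft_force: [-0.1, -0.5, -3.0]
grip_width: 0.634
grip_force: 10.7
```

To row units: 0.002 m is 0.0027, 0.001 m is 0.0013.

```bash
echo '[0,0,0.0013,0,0.63,0,0,0.0027,0,0.63,0,0,0.0027,0,0.63]' | python3 -m inch | sed -n '2p;4,5p'; echo '[0,0,0.0027,0,0.66,0,0,0.0027,0,0.7,0,0,0.0027,0,0.78,0,0,0.0027,0,0.87,0,0,0.0027,0,0.92,0,0,0.0027,0,0.92,0,0,0.0027,0,0.92,0,0,-0.02,0,0.92,0,0,-0.0533,0,0.92,0,0,-0.1067,0,0.92,0,0,-0.16,0,0.92,0,0,-0.2133,0,0.92,0,0,-0.24,0,0.92,0,0,-0.24,0,0.92]' | python3 -m inch
```

```text
position: [0.428, 0.2471, 0.1843]
ft_force: [-2.4, -1.7, 6.4]
grip_width: 0.63
time: 17.5
position: [0.4281, 0.2477, 0.366]
tool_rot: [1.918, 2.484, 0.006]
ft_force: [0.2, 0.4, -0.2]
grip_width: 0.922
grip_force: 0.0
```

To row units: -0.45 m is -0.6, -0.35 m is -0.4667.

```bash
echo '[-0.0267,0.0267,-0.0267,0,0.92,-0.08,0.04,-0.0533,0,0.92,-0.1333,0.04,-0.0667,0,0.92,-0.1933,0.0267,-0.0667,0,0.92,-0.2533,0.0133,-0.0667,0,0.92,-0.3133,0,-0.0667,0,0.92,-0.3733,0,-0.0667,0,0.92,-0.4267,-0.0133,-0.0667,0,0.92,-0.4667,-0.0267,-0.0667,0,0.92,-0.5333,-0.04,-0.0667,0,0.92,-0.6,-0.0667,-0.0667,0,0.92,-0.6,-0.0667,-0.0667,0,0.92,-0.6,-0.0667,-0.0667,0,0.92]' | python3 -m inch | sed -n '1,2p'
python3 - <<'E'
from h import *
im,d=ctrl.get_image("top");im2,d2=ctrl.get_image("side");P=cloud("top",d)
a=cv2.resize(im[60:265,100:300,::-1],(400,410),interpolation=cv2.INTER_CUBIC)
b=cv2.resize(im2[140:260,190:340,::-1],(400,320),interpolation=cv2.INTER_CUBIC)
cv2.imwrite("pics/c9.png",np.hstack([a,cv2.copyMakeBorder(b,0,90,0,0,cv2.BORDER_CONSTANT)]))
for px in[(135,247),(155,235),(150,205),(147,187)]: print(P[px[1],px[0]].round(3))
o=np.load("pics/top0.npz")["im"]; df=np.abs(o.astype(int)-im).max(2)>60
print("changed px in pencil/screwdriver area",df[140:210,105:122].sum(),df[170:255,310:345].sum())
E
```

```text
time: 18.8
position: [0.4924, -0.2029, 0.4112]
[0.395 0.28  0.028]
[0.43  0.22  0.034]
[0.518 0.238 0.022]
[0.572 0.246 0.028]
changed px in pencil/screwdriver area 0 2354
```

View pics/c9.png

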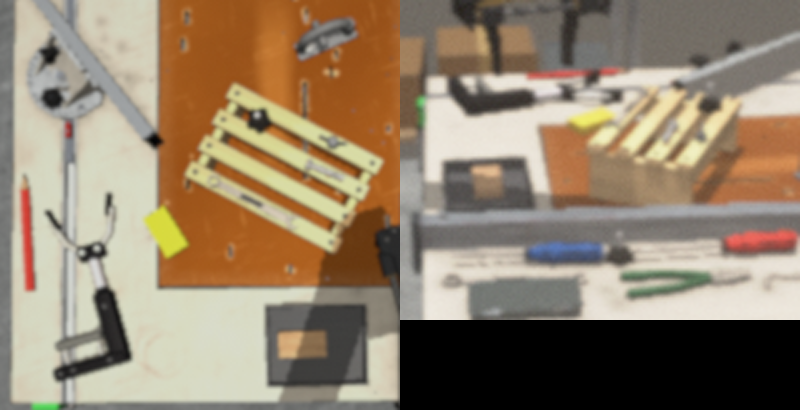

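The final picture shows the reacher flat and open at (95,310), clear of the riser and tray. The offcut is flat in the tray at (302,345), and the screwdriver, spanner and pencil have not been touched. The 2354 changed pixels by the screwdriver are the arm in front of the camera. I hand in.

```bash
python3 -c "
from bench import ctrl
print(ctrl.close_job())"
```

```text
the job is handed in; nothing more can be done
None
```

The job is handed in at about 19 s: the last pictures show the offcut flat in the steel tray, the reacher flat on the bench clear of the riser and tray, and the screwdriver, spanner and pencil left alone.

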